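Build up two belt idler brackets

ROBOT

A 6-joint arm with a two-finger parallel gripper is mounted at the origin on the work surface. World frame = base frame: x ahead of the robot, y to its left, z up, the work surface at z = 0. Lengths are in m, angles in rad, forces in N, time in s.
With the tool pointing down it reaches from about 0.3 to 0.775 m from the base axis. Payload 14.6 kg.
Tool frame: the origin (TCP) lies between the finger pads; the fingertips stand 8 mm ahead of it and the grasp point (between the pads) lies 11 mm behind it; z points along the fingers, y is the direction in which the jaws open and shut (so a half turn about z gives the same grasp; the last joint's range is limited). The gripper opens to 85 mm and grips with 20 to 120 N. Pads are 22 mm wide; open, the fingers measure 114 mm over their backs; the gripper's body (76 mm by 85 mm) begins 54 mm behind the grasp point. The pads swing forward as they close: fully open they stand 13 mm farther back than shut.
Start: joints at [-1.247, 0.3, 1.521, -0, 1.321, -0.067], TCP at [0.21, -0.509, 0.239] pointing down, gripper open.
Joint ranges: [-3.03, 3.03], [-0.79, 2.21], [0.23, 2.52], [-1.04, 4.18], [0, 3.07], [-2.55, 2.55]. Speed limits (rad/s): [2.22, 2.22, 2.57, 3.14, 3.14, 3.14].

INTERFACE

Orientations are given as a 3x3 rotation matrix whose columns are the frame's x, y, z axes.
In Python, from bench import status, capture, workorder gives the robot as it stands. The module is installed in compiled form; this text tells all that it offers.
- The arm moves only by the tool play_rows, never from a script. Its argument "moves" is a list of rows, each an object with "travel": the shift along the world's x, y, z in cm, a list of three; "delta_rot": the turn, a rotation vector about the world's x, y, z in rad, a list of three; "fingers": the closure in counts, from 0 (fully open) to 255 (shut). In form: [{"travel": [dx, dy, dz], "delta_rot": [ax, ay, az], "fingers": fingers}, ...]. A call has exactly 8 rows; each row is the pose to reach, as a shift and turn from the pose commanded when the call began; what a row does not reach only later rows make up. A row lasts 1/8 s, in which the tool goes at most 62.5 mm and 10.7 degrees, less where a joint would pass 70% of its speed; a pose out of reach is approached as far as the arm can. A call with a gripper value outside its range is refused whole. The fingers move at their own pace and stop on an object; "newtons" is the grip in N (left out, the last holds). Time passes only in rows, so rows that repeat a pose let the fingers close, or fill a call up. It gives the time, the measured TCP pose, the force and the opening at its end, in the units of the state.
- status.observe(): the state, without advancing time (a new reading comes with each control period).
- capture(name): name is "scene" or "top" or "wrist"; returns a dict with "frame" (400x640x3 uint8, red, green, blue), "vertical_fov" (degrees; the focal length in pixels is half the picture's height over the tangent of half this angle, whatever the lens; pixels are square), "cx", "cy" (the principal point, pixels), "position" and "orientation" of the camera in the world. Camera axes: x right, y up, looking along -z (the intrinsics and any distortion apply to the point x, -y, -z); pixel columns grow to the right and rows downward; lengths in m; the calibration is good to about 2 mm. A picture is of the moment at which its call begins. There is no depth.
- workorder.hand_in(): hands the job in, once; it reports no verdict.
The state is a dict: "time_s": time; "q": joint angles; "joint_velocities": joint speeds; "joint_torque": joint torques, N m; "tcp_pos": TCP position; "tool_rot": TCP orientation; "contact_force": force on the tool from outside, world axes, zero at the start; "torque": the same for the moment, N m; "finger_gap": finger opening in m.
Only numpy, scipy, OpenCV 4.12 (cv2) and the standard library are available. Lean on these libraries where they do the work, as an engineer would, in place of code of your own. Each camera call takes 0.05 s, during which the arm holds its last target.

TASK

Build up the two cast belt-pulley brackets on the bench, ready for their nuts. On the stud of the low, three-eared bracket stack the long narrow sleeve first, then the big smooth black pulley, then the dust shield on top; on the stud of the taller, two-eared bracket put the flat spacer washer first and then the small ribbed pulley, so that both pulleys sit level. Lower every part down its stud until it lies flat and fully home, without dropping it, and leave the wrench, the tin and the nut tray where they are.

Things in the scene. Friction and masses are not known exactly. Their poses are not given: they have to be found in the camera images.
- sleeve: Long narrow spacer sleeve, bright steel tube standing on end: 28 mm outside diameter, 18 mm high. Through bore 20 mm. Origin: centre of its underside, z along the bore.
- washer: Flat spacer washer, thick bright steel ring lying flat: 38 mm outside diameter, 8 mm high. Through bore 20 mm. Origin: centre of its underside, z along the bore.
- idler: Smooth belt pulley: black plastic with low flanges and a steel bearing in the middle, lying flat: 64 mm outside diameter, 20 mm high. Through bore 20 mm. Origin: centre of its underside, z along the bore.
- ribbed: Ribbed belt pulley: bare metal with fine grooves round its edge and a steel bearing in the middle, lying flat: 52 mm outside diameter, 20 mm high. Through bore 20 mm. Origin: centre of its underside, z along the bore.
- shield: Dust shield: dished dark steel cap with a rolled rim, lying with its open side down as it is to be fitted: 44 mm outside diameter, 8 mm high. Through bore 20 mm. Origin: centre of its underside, z along the bore.
- low_bracket: Low cast bracket, three bolted ears in a star (52 mm out, 22 mm high), on a 106 x 98 x 8 mm jig plate. Boss 31 mm across, seat 24 mm above the bench; stud up to 78 mm above the bench. Stud 16 mm thick, its last 14 mm tapering to 6 mm. Seated undersides above the bench: sleeve 24, smooth pulley 42, shield 62 mm. Fixed. Origin: on the bench, on the stud axis; z up.
- tall_bracket: Taller cast bracket, two bolted ears along its y (52 mm out, 22 mm high), on a 60 x 112 x 8 mm jig plate. Boss 31 mm across, seat 34 mm above the bench; stud up to 74 mm above the bench. Stud 16 mm thick, its last 14 mm tapering to 6 mm. Seated undersides above the bench: washer 34, ribbed pulley 42 mm. Fixed. Origin: on the bench, on the stud axis; z up.
- wrench: Bystander: steel wrench about 180 mm long, lying beyond the brackets as seen from the robot. Origin near its middle. Not to be disturbed.
- tin: Bystander: round closed tin, 77 mm diameter, 50 mm high. Origin: centre of its underside. Not to be disturbed.
- nut_tray: Bystander: open grey plastic tray, 110 x 80 x 26 mm, with three nuts in it. Origin: centre of its underside. Not to be disturbed.
Things that resemble listed ones, but are neither listed nor needed, are in the scene too. What is shaped like the idler but orange is not meant. Leave any red look-alike of the low_bracket alone.

How it is judged:
By the outcome, as a careful person would: the job done as asked, in the order asked, and still so for the second after the job is handed in, with the robot touching nothing.
It also fails if it takes over 115 s, if anything falls off the work surface, if the arm or the gripper's body presses on something with over 40 N, if the wrist force passes 120 N, or if a joint passes its speed limit or range.

## Working session

There is one attempt and no reset: what is moved stays moved. The work goes in short steps, Python scripts to look and compute and a tool call to move; the robot and the scene stay as the last step left them, time stands still between calls to the robot, and variables do not carry over. Pictures are saved under pics/ and viewed, and the job is handed in when it is done.

Besides the shell and the picture viewer there is one more tool, called in YAML: its name, and indented under it one key for each argument. play_rows: Moves the arm, as the interface text tells. Its arguments: {"type":"object","properties":{"moves":{"type":"array","items":{"type":"object","properties":{"travel":{"type":"array","items":{"type":"number"}},"delta_rot":{"type":"array","items":{"type":"number"}},"fingers":{"type":"number"}}}},"newtons":{"type":"number"}},"required":["moves"]}

```bash
mkdir -p pics; cat > h.py <<'E'
import numpy as np, cv2, pickle
from bench import status, capture, workorder
def snap(n,fn):
    c=capture(n); cv2.imwrite('pics/%s.png'%fn,c['frame'][:,:,::-1]); pickle.dump(c,open('pics/%s.pkl'%fn,'wb')); return c
def load(fn): return pickle.load(open('pics/%s.pkl'%fn,'rb'))
E
python3 - <<'E'
from h import *
for n in ['scene','top','wrist']:
    c=snap(n,n+'0'); print(n,{k:v for k,v in c.items() if k!='frame'})
print(status.observe())
E
```

```text
scene {'vertical_fov': 56.65256322437378, 'cx': 326.18778545122944, 'cy': 202.3091956626785, 'position': array([0.99769756, 0.62205104, 0.55410708]), 'orientation': array([[-0.83495315, -0.31262969,  0.45289724],
       [ 0.55025225, -0.46125594,  0.69603549],
       [-0.00869982,  0.83036476,  0.5571523 ]])}
top {'vertical_fov': 52.665319548119584, 'cx': 319.6198317982878, 'cy': 199.79377111112228, 'position': array([0.47563625, 0.01096625, 0.85463998]), 'orientation': array([[ 0.02907685,  0.99174169, -0.12491182],
       [-0.99940275,  0.03117836,  0.0149017 ],
       [ 0.01867319,  0.12440392,  0.99205593]])}
wrist {'vertical_fov': 65.40600713865459, 'cx': 324.704252454562, 'cy': 202.55025136485065, 'position': array([ 0.27261652, -0.48191995,  0.37294165]), 'orientation': array([[ 0.38161383,  0.88880533,  0.25376363],
       [-0.92431866,  0.36767077,  0.10224098],
       [-0.00242914, -0.27357503,  0.9618476 ]])}
{'time_s': 0.15, 'q': array([-1.24661287e+00,  3.00290883e-01,  1.52144429e+00,  3.91311327e-06,
        1.32069574e+00, -6.66020104e-02]), 'joint_velocities': array([-6.78028652e-04, -1.18864949e-04, -1.54313963e-03, -7.41949511e-05,
        3.09281494e-04,  8.68043175e-04]), 'joint_torque': array([-7.73399133e-04, -5.43668389e+01, -3.61889899e+01, -1.78908313e-04,
        3.10175208e-03,  5.90948457e-05]), 'tcp_pos': array([ 0.20944493, -0.50837221,  0.23887804]), 'tool_rot': array([[ 9.24610525e-01,  3.80913781e-01, -2.63420988e-04],
       [ 3.80913867e-01, -9.24610184e-01,  7.95803117e-04],
       [ 5.95706458e-05, -8.36148645e-04, -9.99999649e-01]]), 'contact_force': array([-0.81214418, -0.69360955,  0.81082805]), 'torque': array([ 0.01111382, -0.01740509, -0.01628647]), 'finger_gap': 0.08526458861122863}
```

View pics/scene0.png

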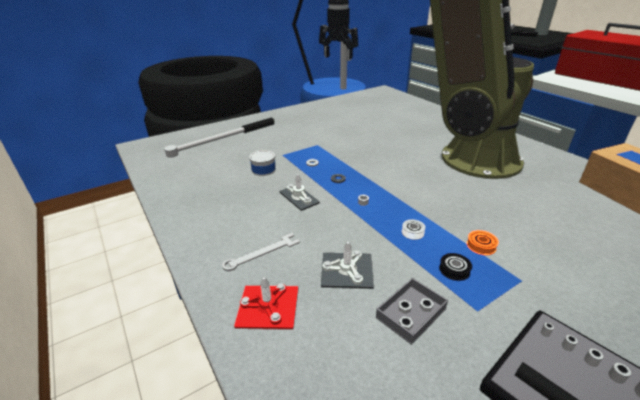

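View pics/top0.png

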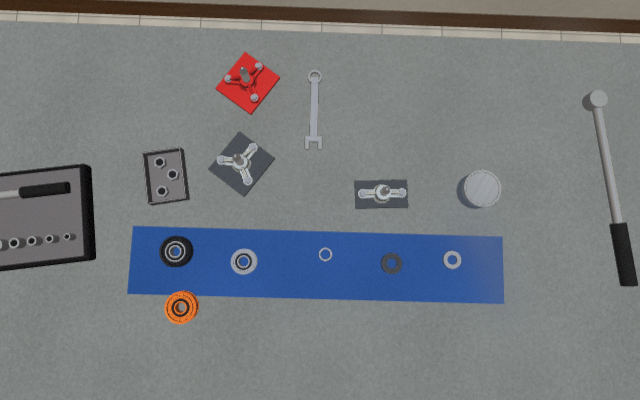

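View pics/wrist0.png

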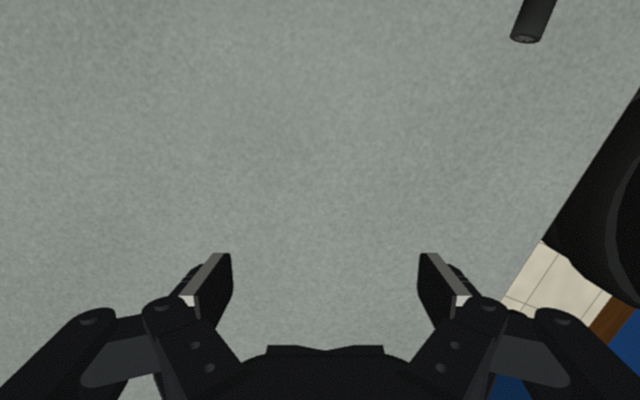

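The scene view shows all the parts, and the top view locates them: black idler (176,251), ribbed (243,262), sleeve (325,254), shield (391,263), washer (452,260), low stud about (240,162), tall stud about (382,192). Next I'll enlarge the top view to measure.

```bash
python3 - <<'E'
from h import *
f=load('top0')['frame'][:,:,::-1]
a=cv2.resize(f[225:295,130:330],None,fx=4,fy=4,interpolation=cv2.INTER_CUBIC)
b=cv2.resize(f[225:295,290:490],None,fx=4,fy=4,interpolation=cv2.INTER_CUBIC)
cv2.imwrite('pics/c1.png',np.vstack([a,b]))
a=cv2.resize(f[125:205,200:290],None,fx=4,fy=4,interpolation=cv2.INTER_CUBIC)
b=cv2.resize(f[150:230,340:430],None,fx=4,fy=4,interpolation=cv2.INTER_CUBIC)
cv2.imwrite('pics/c2.png',np.hstack([a,b]))
E
```

```text
(no output)
```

View pics/c1.png

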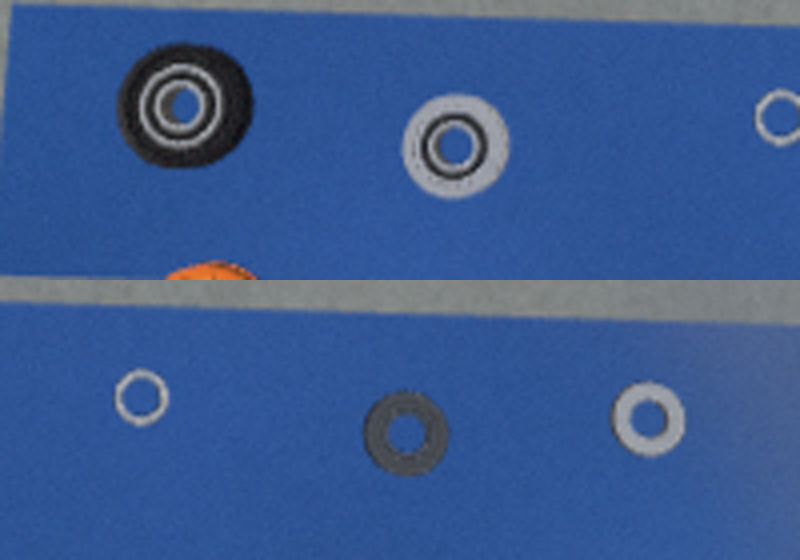

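View pics/c2.png

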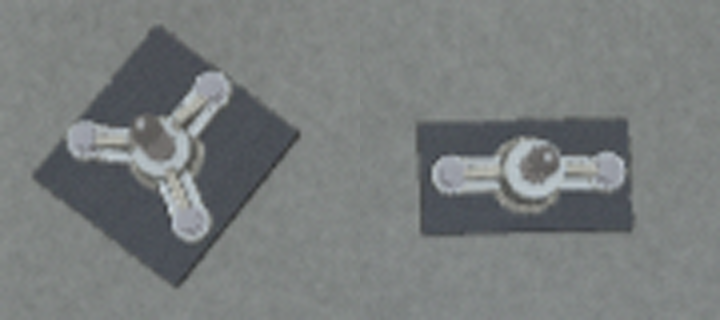

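Both crops are clear; the stud tips lean because of perspective. I'll measure the parts by mask and the studs and bosses by hand-picked pixels, and cross-check with the scene view.

```bash
cat >> h.py <<'E'
def K(c):
    f=200/np.tan(np.radians(c['vertical_fov'])/2); return f
def ray(c,u,v):
    f=K(c); d=np.array([(u-c['cx'])/f,-(v-c['cy'])/f,-1.]); return c['position'],c['orientation']@d
def onz(c,u,v,z):
    p,d=ray(c,u,v); return p+d*(z-p[2])/d[2]
def proj(c,P):
    q=c['orientation'].T@(np.asarray(P,float)-c['position']); f=K(c); return c['cx']+f*q[0]/-q[2], c['cy']-f*q[1]/-q[2]
E
python3 - <<'E'
from h import *
c=load('top0'); s=load('scene0')
def blobs(c,pts,win):
    hsv=cv2.cvtColor(c['frame'],cv2.COLOR_RGB2HSV)
    m=((hsv[:,:,0]>98)&(hsv[:,:,0]<125)&(hsv[:,:,1]>120)).astype(np.uint8)
    nb=1-m; out=[]
    n,l,st,ce=cv2.connectedComponentsWithStats(nb)
    for (u,v) in pts:
        # nearest comp not huge
        ids=set(l[v-win:v+win,u-win:u+win].ravel())-{0}
        ids=[i for i in ids if 20<st[i,4]<3000]
        i=max(ids,key=lambda i:st[i,4])
        cn,_=cv2.findContours((l==i).astype(np.uint8),cv2.RETR_EXTERNAL,cv2.CHAIN_APPROX_NONE)
        h=cv2.convexHull(cn[0]); M=cv2.moments(h); out.append((M['m10']/M['m00'],M['m01']/M['m00'],M['m00'],st[i,:4]))
    return out
names=['idler','ribbed','sleeve','shield','washer'];H=[.020,.020,.018,.008,.008]
T=blobs(c,[(176,251),(243,262),(325,254),(391,263),(452,260)],8)
S=blobs(s,[(455,266),(413,229),(363,198),(338,178),(312,162)],8)
for n,h,t,q in zip(names,H,T,S):
    print(n,np.round(t[:2],1),t[2],onz(c,t[0],t[1],h*.6)[:2].round(4),' scene',np.round(q[:2],1),q[2],onz(s,q[0],q[1],h*.5)[:2].round(4))
f=s['frame'][:,:,::-1]
a=cv2.resize(f[230:300,310:410],None,fx=4,fy=4,interpolation=cv2.INTER_CUBIC)
b=cv2.resize(f[165:235,270:370],None,fx=4,fy=4,interpolation=cv2.INTER_CUBIC)
cv2.imwrite('pics/c3.png',np.hstack([a,b]))
E
```

```text
idler [175.6 251.2] 801.5 [0.466  0.2912]  scene [455.1 266.3] 605.0 [0.4647 0.293 ]
ribbed [243.5 261. ] 549.0 [0.45  0.151]  scene [413. 229.] 402.5 [0.4477 0.1525]
sleeve [324.8 253.9] 141.0 [ 0.4694 -0.0158]  scene [363.  199.3] 95.0 [ 0.4655 -0.016 ]
shield [391.2 263.1] 328.0 [ 0.4544 -0.1549]  scene [337.8 177.9] 90.5 [ 0.4511 -0.1538]
washer [451.8 259.3] 267.5 [ 0.4657 -0.2822]  scene [312. 162.] 73.5 [ 0.4613 -0.2826]
```

View pics/c3.png

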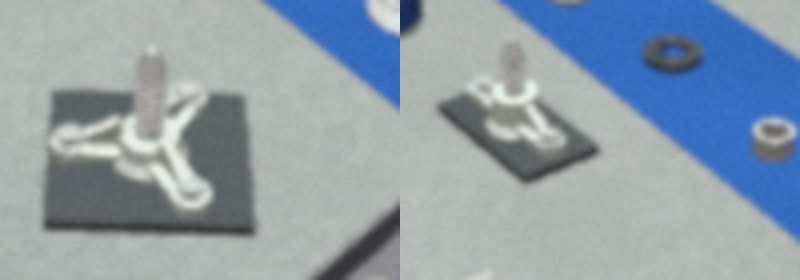

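```bash
python3 - <<'E'
from h import *
c=load('top0'); s=load('scene0')
for n,u,v,z in [('low tip',236.5,156.2,.076),('low boss',240,160.8,.024),('tall tip',385.8,189.5,.072),('tall boss',382.5,191.8,.034)]:
    print(n,onz(c,u,v,z).round(4))
for n,u,v,z in [('low tip',348,243,.076),('low boss',310+148/4,230+135/4,.024),('tall tip',270+113/4,165+42/4,.072),('tall boss',270+116/4,165+92/4,.034)]:
    print('scene',n,onz(s,u,v,z).round(4))
w=load('wrist0')
print(proj(w,[.2094,-.5084,.239]),proj(w,[.2094,-.5084,.0]))
E
```

```text
low tip [0.6547 0.1647 0.076 ]
low boss [0.6571 0.1672 0.024 ]
tall tip [ 0.5986 -0.1302  0.072 ]
tall boss [ 0.5996 -0.1303  0.034 ]
scene low tip [0.653  0.1702 0.076 ]
scene low boss [0.6561 0.173  0.024 ]
scene tall tip [ 0.597  -0.1264  0.072 ]
scene tall boss [ 0.5973 -0.1258  0.034 ]
(np.float64(326.13332669938706), np.float64(264.35104729781665)) (np.float64(325.7420977872858), np.float64(172.75554938304586))
```

play_rows:
  moves:
    - {"travel": [3, 4, 0], "delta_rot": [0, 0, -0.1], "fingers": 0}
    - {"travel": [8, 8, 0], "delta_rot": [0, 0, -0.2], "fingers": 0}
    - {"travel": [13, 12, 0], "delta_rot": [0, 0, -0.3], "fingers": 0}
    - {"travel": [18, 16, 0], "delta_rot": [0, 0, -0.39], "fingers": 0}
    - {"travel": [22, 20, -1], "delta_rot": [0, 0, -0.39], "fingers": 0}
    - {"travel": [25.4, 22.6, -4], "delta_rot": [0, 0, -0.39], "fingers": 0}
    - {"travel": [25.4, 22.6, -4], "delta_rot": [0, 0, -0.39], "fingers": 0}
    - {"travel": [25.4, 22.6, -4], "delta_rot": [0, 0, -0.39], "fingers": 0}
  newtons: 30

```text
time_s: 1.15
tcp_pos: [0.4633, -0.2829, 0.1995]
tool_rot: [[1.0, 0.001, -0.0], [0.001, -1.0, -0.0], [-0.0, 0.0, -1.0]]
contact_force: [1.0, -0.5, -0.6]
finger_gap: 0.0854
```

```bash
python3 - <<'E'
from h import *
w=snap('wrist','w1'); s=status.observe(); print(s['time_s'],s['q'].round(3),s['tcp_pos'],s['tool_rot'].round(4),s['contact_force'].round(2))
p=s['tcp_pos']; print(proj(w,p),proj(w,[p[0],p[1],0.008]))
E
```

```text
1.2 [-0.616  0.319  1.591 -0.     1.231  0.954] [ 0.46315511 -0.28325586  0.19988514] [[ 1.e+00  0.e+00  5.e-04]
 [ 0.e+00 -1.e+00 -5.e-04]
 [ 5.e-04  5.e-04 -1.e+00]] [0.   0.26 0.92]
(np.float64(326.05257823215317), np.float64(264.2695783783776)) (np.float64(325.53527418843015), np.float64(180.58264688527495))
```

View pics/w1.png

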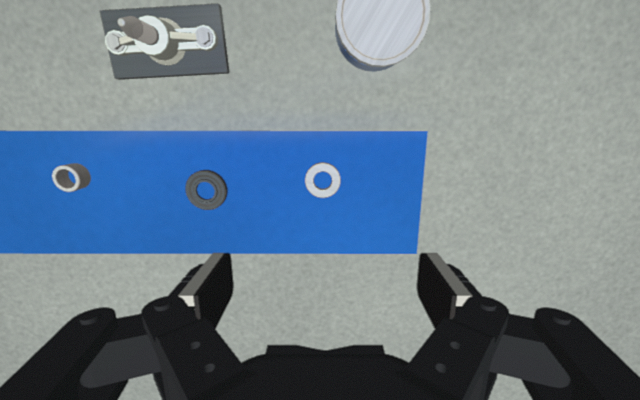

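The wrist view shows the washer at (322,181), almost under the TCP, with the shield at (206,189), the sleeve at (68,178) and the tall stud tip at (127,24).

```bash
cat >> h.py <<'E'
def mat_blobs(c,amin=150):
    hsv=cv2.cvtColor(c['frame'],cv2.COLOR_RGB2HSV)
    m=((hsv[:,:,0]>98)&(hsv[:,:,0]<125)&(hsv[:,:,1]>110)).astype(np.uint8)
    cn,hi=cv2.findContours(m,cv2.RETR_CCOMP,cv2.CHAIN_APPROX_NONE)
    r=[]
    for k,h in zip(cn,hi[0]):
        if h[3]>=0 and cv2.contourArea(k)>amin:
            M=cv2.moments(cv2.convexHull(k)); r.append((M['m10']/M['m00'],M['m01']/M['m00'],M['m00'],cv2.boundingRect(k)))
    return r
E
python3 - <<'E'
from h import *
w=load('w1')
for b in mat_blobs(w): print(np.round(b[:3],1),b[3],[ (z,onz(w,b[0],b[1],z)[:2].round(4)) for z in (.005,.01)])
print('tall', onz(w,152,35,.034).round(4), onz(w,124,19,.074).round(4))
f=w['frame'][:,:,::-1]
cv2.imwrite('pics/c4.png',cv2.resize(f[0:90,90:240],None,fx=5,fy=5,interpolation=cv2.INTER_CUBIC))
E
```

```text
[ 205.7  189.5 1355. ] (185, 169, 43, 42) [(0.005, array([ 0.4524, -0.1533])), (0.01, array([ 0.4536, -0.1553]))]
[ 70.6 176.9 941. ] (51, 162, 41, 31) [(0.005, array([ 0.466 , -0.0096])), (0.01, array([ 0.467 , -0.0138]))]
[ 322.4  179.7 1089. ] (304, 161, 38, 38) [(0.005, array([ 0.4635, -0.2799])), (0.01, array([ 0.4646, -0.28  ]))]
tall [ 0.5971 -0.1323  0.034 ] [ 0.5991 -0.1332  0.074 ]
```

View pics/c4.png

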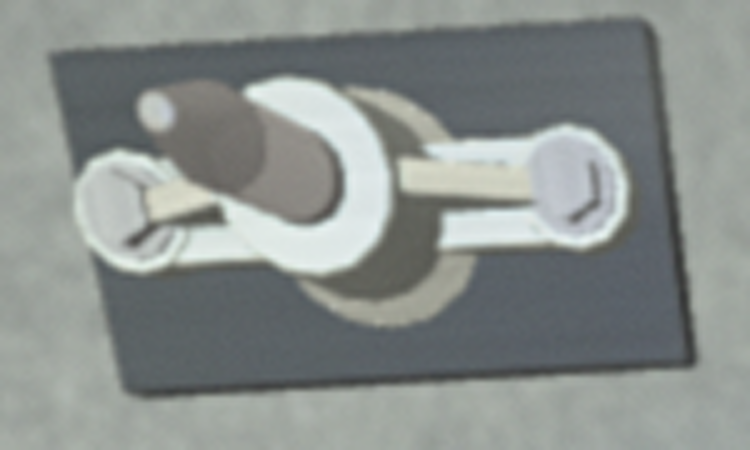

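```bash
python3 - <<'E'
from h import *
w=load('w1'); p=np.array([ 0.46315511,-0.28325586,0.19988514])
for dz in (-.021,-.013,-.008,-.003,0,.005,.010,.015): print(dz,[np.round(proj(w,p+[dx,.0425,dz]),1) for dx in(-.011,0.011)])
print(onz(w,121,22,.074))
E
```

```text
-0.021 [array([248.3, 264.5]), array([245.6, 226.8])]
-0.013 [array([244.7, 271.6]), array([241.7, 232.3])]
-0.008 [array([242.3, 276.4]), array([239.1, 236. ])]
-0.003 [array([239.7, 281.5]), array([236.3, 240. ])]
0 [array([238. , 284.7]), array([234.5, 242.6])]
0.005 [array([235.1, 290.4]), array([231.4, 247. ])]
0.01 [array([232.1, 296.4]), array([228. , 251.7])]
0.015 [array([228.8, 302.9]), array([224.4, 256.8])]
[ 0.5970902  -0.13058364  0.074     ]
```

play_rows:
  moves:
    - {"travel": [0.07, 0.3, -6], "delta_rot": [0, 0, 0], "fingers": 60}
    - {"travel": [0.07, 0.3, -12], "delta_rot": [0, 0, 0], "fingers": 60}
    - {"travel": [0.07, 0.3, -17], "delta_rot": [0, 0, 0], "fingers": 60}
    - {"travel": [0.07, 0.3, -19.0], "delta_rot": [0, 0, 0], "fingers": 60}
    - {"travel": [0.07, 0.3, -19.0], "delta_rot": [0, 0, 0], "fingers": 60}
    - {"travel": [0.07, 0.3, -19.0], "delta_rot": [0, 0, 0], "fingers": 255}
    - {"travel": [0.07, 0.3, -19.0], "delta_rot": [0, 0, 0], "fingers": 255}
    - {"travel": [0.07, 0.3, -19.0], "delta_rot": [0, 0, 0], "fingers": 255}
  newtons: 40

```text
time_s: 2.2
tcp_pos: [0.4648, -0.2803, 0.0114]
tool_rot: [[1.0, 0.001, 0.002], [0.001, -1.0, -0.002], [0.002, 0.002, -1.0]]
contact_force: [-4.1, -0.2, 10.8]
finger_gap: 0.0347
```

```bash
python3 - <<'E'
from h import *
w=snap('wrist','w2');s=status.observe(); print(s['tcp_pos'],s['finger_gap'],s['contact_force'])
E
```

```text
[ 0.4647918  -0.2803483   0.01140409] 0.03499306136605778 [-4.96018104  0.34370326 10.59547069]
```

View pics/w2.png

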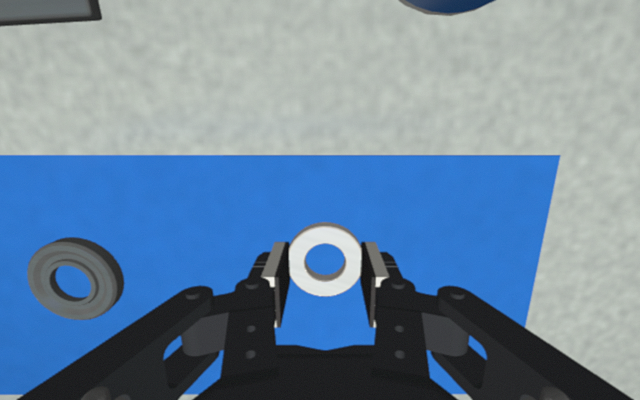

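play_rows:
  moves:
    - {"travel": [0, 0, 3], "delta_rot": [0, 0, 0], "fingers": 255}
    - {"travel": [0, 0, 8], "delta_rot": [0, 0, 0], "fingers": 255}
    - {"travel": [2, 3, 12], "delta_rot": [0, 0, 0], "fingers": 255}
    - {"travel": [6, 7, 15], "delta_rot": [0, 0, 0], "fingers": 255}
    - {"travel": [10, 11, 16], "delta_rot": [0, 0, 0], "fingers": 255}
    - {"travel": [13.4, 14.9, 16], "delta_rot": [0, 0, 0], "fingers": 255}
    - {"travel": [13.4, 14.9, 16], "delta_rot": [0, 0, 0], "fingers": 255}
    - {"travel": [13.4, 14.9, 16], "delta_rot": [0, 0, 0], "fingers": 255}

```text
time_s: 3.25
tcp_pos: [0.5979, -0.1308, 0.1698]
tool_rot: [[1.0, 0.001, 0.0], [0.001, -1.0, -0.0], [0.0, 0.0, -1.0]]
contact_force: [-0.1, 0.1, -1.1]
finger_gap: 0.0345
```

```bash
python3 - <<'E'
from h import *
w=snap('wrist','w3');s=status.observe(); p=s['tcp_pos'];print(p,s['tool_rot'].round(4),s['finger_gap'],s['contact_force'])
print(proj(w,[p[0],p[1],.074]),proj(w,[p[0],p[1],.034]),proj(w,[p[0],p[1],p[2]]))
E
```

```text
[ 0.59775006 -0.13128991  0.16983333] [[ 1.e+00  1.e-04  5.e-04]
 [ 1.e-04 -1.e+00 -3.e-04]
 [ 5.e-04  3.e-04 -1.e+00]] 0.034372149698825766 [ 0.40246605  0.58592998 -1.16247705]
(np.float64(325.72429937739565), np.float64(206.30654602480354)) (np.float64(325.632409489973), np.float64(193.54053445506975)) (np.float64(326.1390147541065), np.float64(263.9218228058597))
```

View pics/w3.png

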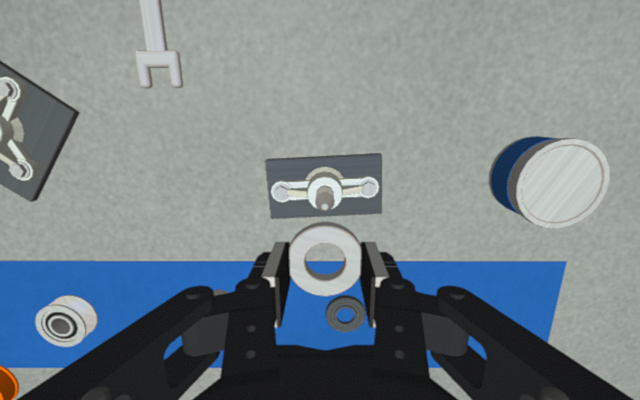

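```bash
python3 - <<'E'
from h import *
w=load('w3');f=w['frame'][:,:,::-1]
cv2.imwrite('pics/c5.png',cv2.resize(f[150:300,250:400],None,fx=4,fy=4,interpolation=cv2.INTER_CUBIC))
E
```

```text
(no output)
```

View pics/c5.png

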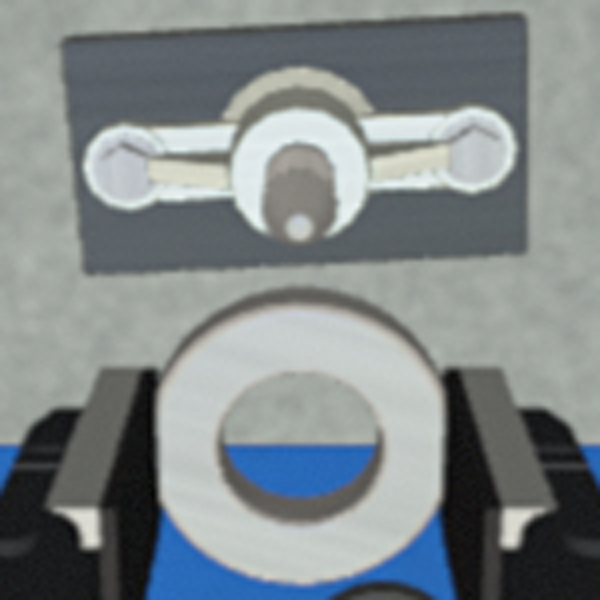

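```bash
python3 - <<'E'
from h import *
w=load('w3');p=np.array([.5978,-.1310,.1698])
print('stud',onz(w,324.75,206.5,.074),onz(w,325,193.4,.034))
for d in (-.0034,-.001): print('washer',onz(w,325.1,261,p[2]+d))
# size check of washer width
a=onz(w,250+157/4,261,p[2]-.0034);b=onz(w,250+444/4,261,p[2]-.0034);print('wid',(a-b)[1])
E
```

```text
stud [ 0.59759301 -0.1305395   0.074     ] [ 0.59787849 -0.13072429  0.034     ]
washer [ 0.5975592  -0.13079764  0.1664    ]
washer [ 0.59875648 -0.13079489  0.1688    ]
wid 0.03482359338928688
```

play_rows:
  moves:
    - {"travel": [0, 0, -5], "delta_rot": [0, 0, 0], "fingers": 255}
    - {"travel": [0, 0, -8], "delta_rot": [0, 0, 0], "fingers": 255}
    - {"travel": [0, 0, -10], "delta_rot": [0, 0, 0], "fingers": 255}
    - {"travel": [0, 0, -11.5], "delta_rot": [0, 0, 0], "fingers": 255}
    - {"travel": [0, 0, -12.2], "delta_rot": [0, 0, 0], "fingers": 255}
    - {"travel": [0, 0, -12.45], "delta_rot": [0, 0, 0], "fingers": 255}
    - {"travel": [0, 0, -12.5], "delta_rot": [0, 0, 0], "fingers": 255}
    - {"travel": [0, 0, -12.5], "delta_rot": [0, 0, 0], "fingers": 255}

```text
time_s: 4.3
tcp_pos: [0.5986, -0.1307, 0.0455]
tool_rot: [[1.0, 0.001, 0.001], [0.001, -1.0, -0.0], [0.001, 0.0, -1.0]]
contact_force: [-3.3, -0.2, 4.6]
finger_gap: 0.0346
```

```bash
python3 - <<'E'
from h import *
w=snap('wrist','w4');s=status.observe(); p=s['tcp_pos'];print(p,s['finger_gap'],s['contact_force'])
f=w['frame'][:,:,::-1]
cv2.imwrite('pics/c6.png',cv2.resize(f[150:350,200:450],None,fx=3,fy=3,interpolation=cv2.INTER_CUBIC))
E
```

```text
[ 0.59856169 -0.13069248  0.0454986 ] 0.03444791189712782 [-4.68268201  0.06914176  6.97260787]
```

View pics/c6.png

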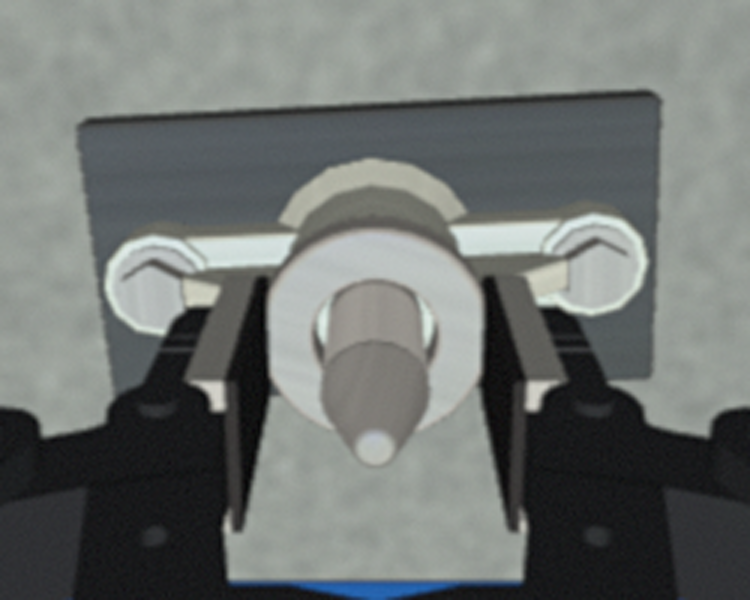

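Washer is home: the z matches the seat and the contact is light. Next I release it and go to the ribbed pulley.

play_rows:
  moves:
    - {"travel": [0, 0, 0], "delta_rot": [0, 0, 0], "fingers": 60}
    - {"travel": [0, 0, 0.0], "delta_rot": [0, 0, 0], "fingers": 60}
    - {"travel": [0, 0, 4], "delta_rot": [0, 0, 0], "fingers": 60}
    - {"travel": [0, 0, 10], "delta_rot": [0, 0, 0], "fingers": 60}
    - {"travel": [-3, 5, 12], "delta_rot": [0, 0, 0], "fingers": 60}
    - {"travel": [-6, 10, 13], "delta_rot": [0, 0, 0], "fingers": 60}
    - {"travel": [-9, 15, 13.5], "delta_rot": [0, 0, 0], "fingers": 60}
    - {"travel": [-12, 20, 14], "delta_rot": [0, 0, 0], "fingers": 60}

```text
time_s: 5.35
tcp_pos: [0.4771, 0.0709, 0.1847]
tool_rot: [[1.0, 0.001, 0.001], [0.001, -1.0, 0.0], [0.001, -0.0, -1.0]]
contact_force: [1.0, 1.2, -0.8]
finger_gap: 0.0652
```

play_rows:
  moves:
    - {"travel": [-1.5, 4, 0], "delta_rot": [0, 0, 0], "fingers": 60}
    - {"travel": [-2.9, 8.2, 0], "delta_rot": [0, 0, 0], "fingers": 60}
    - {"travel": [-2.9, 8.2, 0], "delta_rot": [0, 0, 0], "fingers": 60}
    - {"travel": [-2.9, 8.2, 0], "delta_rot": [0, 0, 0], "fingers": 60}
    - {"travel": [-2.9, 8.2, 0], "delta_rot": [0, 0, 0], "fingers": 60}
    - {"travel": [-2.9, 8.2, 0], "delta_rot": [0, 0, 0], "fingers": 60}
    - {"travel": [-2.9, 8.2, 0], "delta_rot": [0, 0, 0], "fingers": 60}
    - {"travel": [-2.9, 8.2, 0], "delta_rot": [0, 0, 0], "fingers": 60}

```text
time_s: 6.35
tcp_pos: [0.4493, 0.1513, 0.1843]
tool_rot: [[1.0, 0.001, -0.0], [0.001, -1.0, -0.0], [-0.0, 0.0, -1.0]]
contact_force: [0.3, 0.6, -0.2]
finger_gap: 0.0653
```

```bash
python3 - <<'E'
from h import *
w=snap('wrist','w5');s=status.observe(); p=s['tcp_pos'];print(s['time_s'],p,s['finger_gap'],s['contact_force'],s['q'].round(2))
for b in mat_blobs(w): print(np.round(b[:3],1),b[3],[ (z,onz(w,b[0],b[1],z)[:2].round(4)) for z in (.005,.012)])
E
```

```text
6.4 [0.44925715 0.15136542 0.18428367] 0.06494260725623544 [ 0.81040641 -0.71500368  0.4298447 ] [ 0.25  0.19  1.8  -0.    1.16  1.82]
[ 323.9  185.9 2407.5] (297, 158, 55, 57) [(0.005, array([0.4461, 0.1526])), (0.012, array([0.4477, 0.1526]))]
[491.3 166.5 930.5] (472, 151, 39, 33) [(0.005, array([ 0.4665, -0.0168])), (0.012, array([ 0.4677, -0.013 ]))]
[ 182.2  168.9 3742. ] (146, 136, 73, 67) [(0.005, array([0.4636, 0.2966])), (0.012, array([0.4648, 0.2933]))]
```

View pics/w5.png

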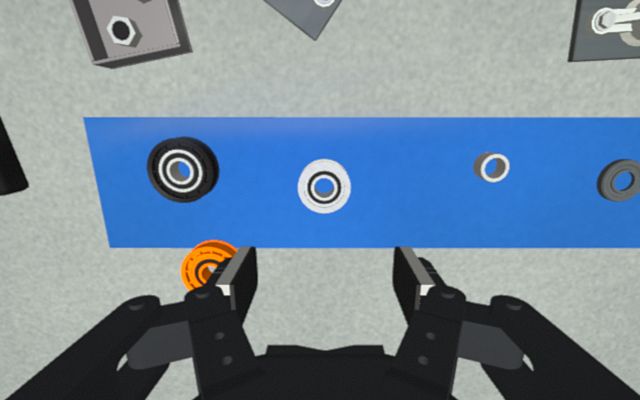

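play_rows:
  moves:
    - {"travel": [-0.05, 0.12, -6], "delta_rot": [0, 0, 0], "fingers": 60}
    - {"travel": [-0.05, 0.12, -12], "delta_rot": [0, 0, 0], "fingers": 60}
    - {"travel": [-0.05, 0.12, -16], "delta_rot": [0, 0, 0], "fingers": 60}
    - {"travel": [-0.05, 0.12, -17.1], "delta_rot": [0, 0, 0], "fingers": 60}
    - {"travel": [-0.05, 0.12, -17.1], "delta_rot": [0, 0, 0], "fingers": 80}
    - {"travel": [-0.05, 0.12, -17.1], "delta_rot": [0, 0, 0], "fingers": 255}
    - {"travel": [-0.05, 0.12, -17.1], "delta_rot": [0, 0, 0], "fingers": 255}
    - {"travel": [-0.05, 0.12, -17.1], "delta_rot": [0, 0, 0], "fingers": 255}

```text
time_s: 7.4
tcp_pos: [0.4496, 0.1529, 0.0151]
tool_rot: [[1.0, 0.001, 0.003], [0.001, -1.0, 0.001], [0.003, -0.001, -1.0]]
contact_force: [-3.4, -2.1, 9.3]
finger_gap: 0.0503
```

play_rows:
  moves:
    - {"travel": [0, 0, 3], "delta_rot": [0, 0, 0], "fingers": 255}
    - {"travel": [0, 0, 8], "delta_rot": [0, 0, 0], "fingers": 255}
    - {"travel": [2.5, -4.5, 13], "delta_rot": [0, 0, 0], "fingers": 255}
    - {"travel": [5, -9.5, 15], "delta_rot": [0, 0, 0], "fingers": 255}
    - {"travel": [7.5, -14.5, 15.5], "delta_rot": [0, 0, 0], "fingers": 255}
    - {"travel": [10, -19.5, 15.5], "delta_rot": [0, 0, 0], "fingers": 255}
    - {"travel": [12.5, -24, 15.5], "delta_rot": [0, 0, 0], "fingers": 255}
    - {"travel": [14.9, -28.3, 15.5], "delta_rot": [0, 0, 0], "fingers": 255}

```text
time_s: 8.4
tcp_pos: [0.5984, -0.1321, 0.1695]
tool_rot: [[1.0, 0.0, 0.002], [0.0, -1.0, -0.0], [0.002, 0.0, -1.0]]
contact_force: [0.8, -0.6, -2.0]
finger_gap: 0.05
```

```bash
python3 - <<'E'
from h import *
w=snap('wrist','w6');s=status.observe(); p=s['tcp_pos'];print(s['time_s'],p,s['finger_gap'],s['contact_force'],s['joint_velocities'].round(2))
f=w['frame'][:,:,::-1]
cv2.imwrite('pics/c7.png',cv2.resize(f[150:350,200:450],None,fx=3,fy=3,interpolation=cv2.INTER_CUBIC))
print(proj(w,[p[0],p[1],.074]),proj(w,[p[0],p[1],.042]),proj(w,[p[0],p[1],p[2]]))
E
```

```text
8.45 [ 0.59991628 -0.13667467  0.16930254] 0.05029469708726352 [ 0.64051138 -5.00206377 -2.21930496] [ 0.05 -0.05  0.09  0.   -0.04  0.09]
(np.float64(331.1295756523928), np.float64(204.42272899201143)) (np.float64(330.43746266128323), np.float64(194.14392784809667)) (np.float64(334.9016959347938), np.float64(260.4437469063948))
```

View pics/c7.png

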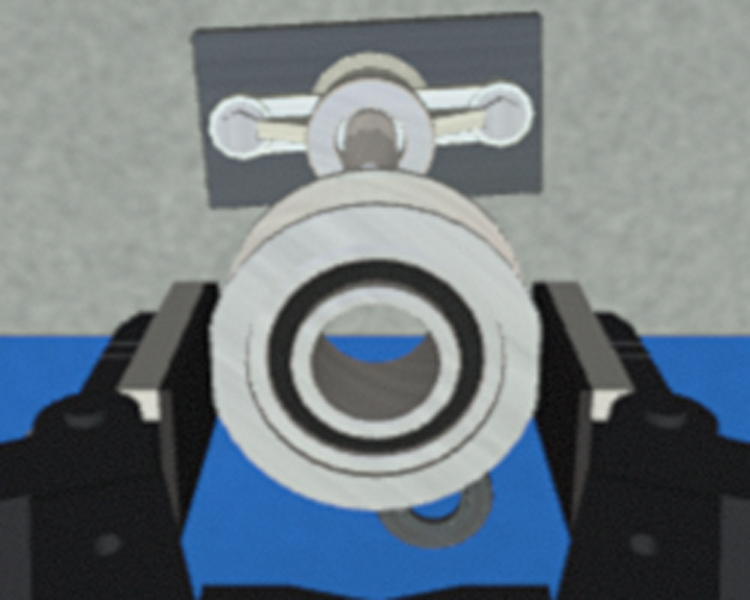

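play_rows:
  moves:
    - {"travel": [0, 0, 0], "delta_rot": [0, 0, 0], "fingers": 255}
    - {"travel": [0, 0, 0], "delta_rot": [0, 0, 0], "fingers": 255}
    - {"travel": [0, 0, -2], "delta_rot": [0, 0, 0], "fingers": 255}
    - {"travel": [0, 0, -4], "delta_rot": [0, 0, 0], "fingers": 255}
    - {"travel": [0, 0, -5], "delta_rot": [0, 0, 0], "fingers": 255}
    - {"travel": [0, 0, -5], "delta_rot": [0, 0, 0], "fingers": 255}
    - {"travel": [0, 0, -5], "delta_rot": [0, 0, 0], "fingers": 255}
    - {"travel": [0, 0, -5], "delta_rot": [0, 0, 0], "fingers": 255}

```text
time_s: 9.45
tcp_pos: [0.598, -0.1303, 0.1191]
tool_rot: [[1.0, 0.001, 0.001], [0.001, -1.0, -0.0], [0.001, 0.0, -1.0]]
contact_force: [0.1, 0.1, -2.3]
finger_gap: 0.0504
```

```bash
cat >> h.py <<'E'
def wc(fn,x0=200,x1=450,y0=150,y1=350):
    w=snap('wrist',fn);s=status.observe(); p=s['tcp_pos'];print(s['time_s'],p.round(4),s['finger_gap'].round(4),s['contact_force'].round(1),s['joint_velocities'].round(2))
    f=w['frame'][:,:,::-1]
    cv2.imwrite('pics/%sc.png'%fn,cv2.resize(f[y0:y1,x0:x1],None,fx=3,fy=3,interpolation=cv2.INTER_CUBIC))
    return w,s
E
python3 -c "
from h import *
wc('w7')"
```

```text
Traceback (most recent call last):
  File "h.py", line 24, in wc
    w=snap('wrist',fn);s=status.observe(); p=s['tcp_pos'];print(s['time_s'],p.round(4),s['finger_gap'].round(4),s['contact_force'].round(1),s['joint_velocities'].round(2))
                                                                                       ^^^^^^^^^^^^^^^^^^^^^
AttributeError: 'float' object has no attribute 'round'
```

```bash
sed -i "s/s\['finger_gap'\].round(4)/round(s['finger_gap'],4)/" h.py
python3 -c "
from h import *
f=load('w7')['frame'][:,:,::-1]
cv2.imwrite('pics/w7c.png',cv2.resize(f[150:350,200:450],None,fx=3,fy=3,interpolation=cv2.INTER_CUBIC))"
```

```text
(no output)
```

View pics/w7c.png

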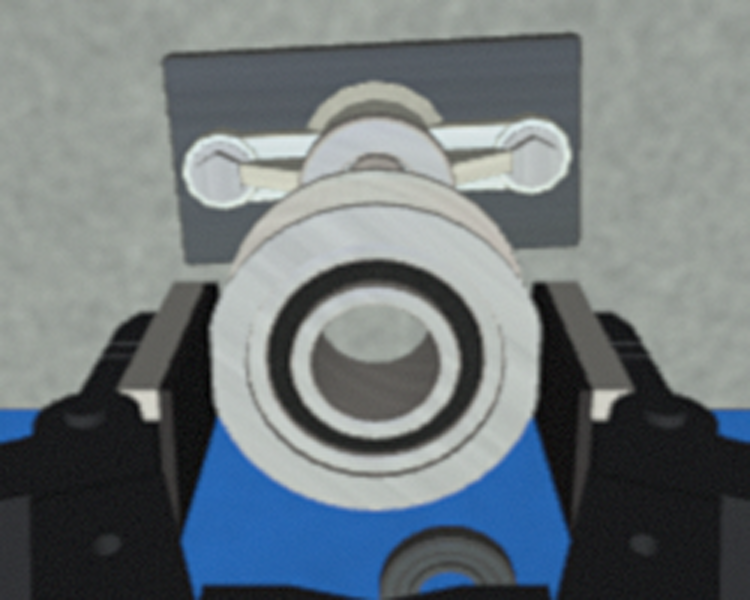

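```bash
python3 -c "
from h import *
w=load('w7')
print(onz(w,325.3,269,.1193+.0049), onz(w,200+376/3.,150+361.5/3,.1193+.0049))"
```

```text
[ 0.59785907 -0.13039288  0.1242    ] [ 0.59709675 -0.13040982  0.1242    ]
```

play_rows:
  moves:
    - {"travel": [0, 0, -2], "delta_rot": [0, 0, 0], "fingers": 255}
    - {"travel": [0, 0, -3.5], "delta_rot": [0, 0, 0], "fingers": 255}
    - {"travel": [0, 0, -4.8], "delta_rot": [0, 0, 0], "fingers": 255}
    - {"travel": [0, 0, -5.7], "delta_rot": [0, 0, 0], "fingers": 255}
    - {"travel": [0, 0, -6.1], "delta_rot": [0, 0, 0], "fingers": 255}
    - {"travel": [0, 0, -6.25], "delta_rot": [0, 0, 0], "fingers": 255}
    - {"travel": [0, 0, -6.3], "delta_rot": [0, 0, 0], "fingers": 255}
    - {"travel": [0, 0, -6.3], "delta_rot": [0, 0, 0], "fingers": 255}

```text
time_s: 10.5
tcp_pos: [0.5979, -0.1303, 0.0571]
tool_rot: [[1.0, 0.001, 0.001], [0.001, -1.0, -0.0], [0.001, 0.0, -1.0]]
contact_force: [-9.6, 3.0, 14.1]
finger_gap: 0.0503
```

```bash
python3 -c "
from h import *
wc('w8')"
```

```text
10.55 [ 0.5979 -0.1303  0.0571] 0.05 [-9.9  2.1 13.6] [-0. -0. -0.  0. -0. -0.]
```

View pics/w8c.png

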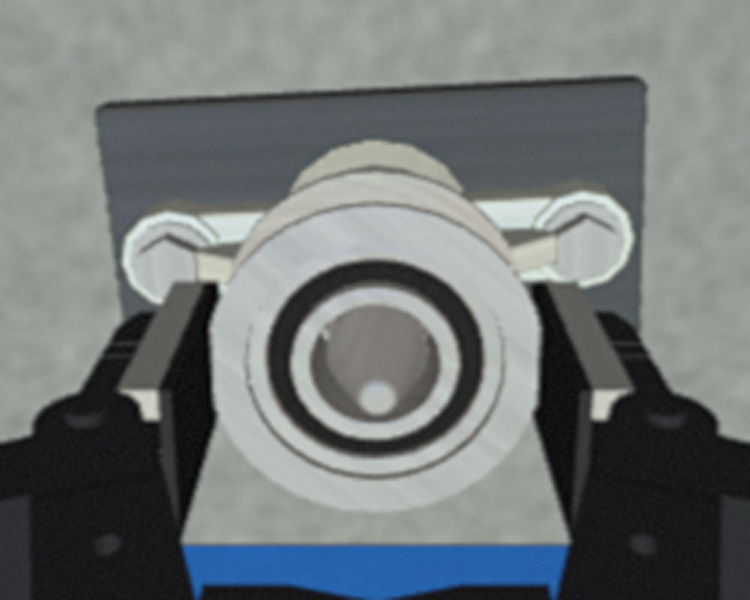

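Ribbed pulley is down at the expected height. Next I release it and head for the sleeve.

play_rows:
  moves:
    - {"travel": [0, 0, 0.05], "delta_rot": [0, 0, 0], "fingers": 50}
    - {"travel": [0, 0, 0.05], "delta_rot": [0, 0, 0], "fingers": 50}
    - {"travel": [0, 0, 4], "delta_rot": [0, 0, 0], "fingers": 50}
    - {"travel": [0, 0, 10], "delta_rot": [0, 0, 0], "fingers": 50}
    - {"travel": [-4, 4, 12], "delta_rot": [0, 0, 0], "fingers": 50}
    - {"travel": [-9, 8, 13], "delta_rot": [0, 0, 0], "fingers": 50}
    - {"travel": [-13, 11.4, 13], "delta_rot": [0, 0, 0], "fingers": 90}
    - {"travel": [-13, 11.4, 13], "delta_rot": [0, 0, 0], "fingers": 90}

```text
time_s: 11.55
tcp_pos: [0.466, -0.0147, 0.1858]
tool_rot: [[1.0, 0.003, 0.001], [0.003, -1.0, 0.0], [0.001, -0.0, -1.0]]
contact_force: [0.4, 0.6, 0.3]
finger_gap: 0.0552
```

play_rows:
  moves:
    - {"travel": [0, 0, 0], "delta_rot": [0, 0, 0], "fingers": 90}
    - {"travel": [0, 0, 0], "delta_rot": [0, 0, 0], "fingers": 90}
    - {"travel": [0, 0, 0], "delta_rot": [0, 0, 0], "fingers": 90}
    - {"travel": [0, 0, 0], "delta_rot": [0, 0, 0], "fingers": 90}
    - {"travel": [0, 0, 0], "delta_rot": [0, 0, 0], "fingers": 90}
    - {"travel": [0, 0, 0], "delta_rot": [0, 0, 0], "fingers": 90}
    - {"travel": [0, 0, 0], "delta_rot": [0, 0, 0], "fingers": 90}
    - {"travel": [0, 0, 0], "delta_rot": [0, 0, 0], "fingers": 90}

```text
time_s: 12.55
tcp_pos: [0.4677, -0.0163, 0.1853]
tool_rot: [[1.0, 0.001, 0.0], [0.001, -1.0, -0.0], [0.0, 0.0, -1.0]]
contact_force: [0.1, 0.5, -1.4]
finger_gap: 0.0554
```

```bash
python3 -c "
from h import *
w,s=wc('w9')
for b in mat_blobs(w): print(np.round(b[:3],1),b[3],[ (z,onz(w,b[0],b[1],z)[:2].round(4)) for z in (.005,.012)])
snap('top','t9');snap('scene','s9')
f=load('t9')['frame'][:,:,::-1];a=cv2.resize(f[150:230,340:430],None,fx=4,fy=4,interpolation=cv2.INTER_CUBIC)
f=load('s9')['frame'][:,:,::-1];b=cv2.resize(f[155:235,260:350],None,fx=4,fy=4,interpolation=cv2.INTER_CUBIC)
cv2.imwrite('pics/ts9.png',np.hstack([a,b]))
"
```

```text
12.6 [ 0.4677 -0.0163  0.1853] 0.0552 [-0.7  0.7 -0.9] [-0. -0. -0. -0. -0.  0.]
[ 455.9  197.  1455.5] (434, 176, 45, 43) [(0.005, array([ 0.4527, -0.1528])), (0.012, array([ 0.4546, -0.1497]))]
[322.9 184.7 734.5] (308, 169, 31, 32) [(0.005, array([ 0.4656, -0.014 ])), (0.012, array([ 0.4672, -0.014 ]))]
```

View pics/w9.png

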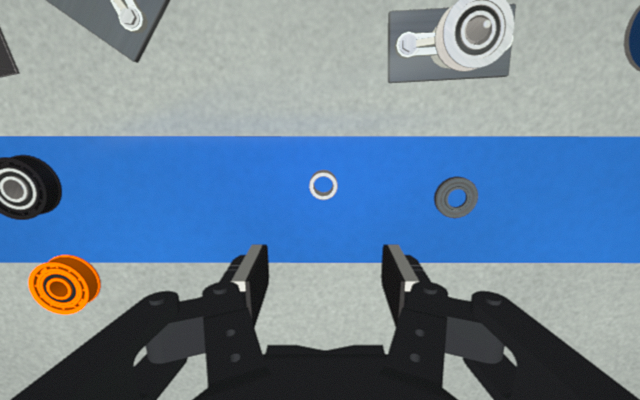

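View pics/ts9.png

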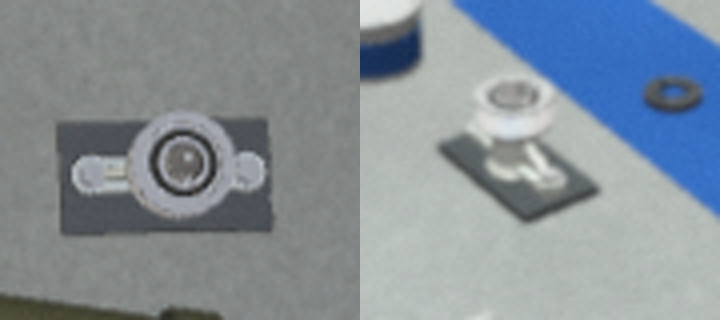

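play_rows:
  moves:
    - {"travel": [0, 0.2, -6], "delta_rot": [0, 0, 0], "fingers": 90}
    - {"travel": [0, 0.2, -12], "delta_rot": [0, 0, 0], "fingers": 90}
    - {"travel": [0, 0.2, -16], "delta_rot": [0, 0, 0], "fingers": 90}
    - {"travel": [0, 0.2, -17.1], "delta_rot": [0, 0, 0], "fingers": 90}
    - {"travel": [0, 0.2, -17.1], "delta_rot": [0, 0, 0], "fingers": 110}
    - {"travel": [0, 0.2, -17.1], "delta_rot": [0, 0, 0], "fingers": 255}
    - {"travel": [0, 0.2, -17.1], "delta_rot": [0, 0, 0], "fingers": 255}
    - {"travel": [0, 0.2, -17.1], "delta_rot": [0, 0, 0], "fingers": 255}

```text
time_s: 13.7
tcp_pos: [0.4687, -0.0145, 0.0161]
tool_rot: [[1.0, 0.001, 0.003], [0.001, -1.0, -0.0], [0.003, 0.0, -1.0]]
contact_force: [-1.6, -0.2, 8.0]
finger_gap: 0.0253
```

play_rows:
  moves:
    - {"travel": [0, 0, 3], "delta_rot": [0, 0, 0], "fingers": 255}
    - {"travel": [0, 0, 8], "delta_rot": [0, 0, 0], "fingers": 255}
    - {"travel": [3.5, 3.5, 13], "delta_rot": [0, 0, 0], "fingers": 255}
    - {"travel": [7, 7, 15], "delta_rot": [0, 0, 0], "fingers": 255}
    - {"travel": [11, 11, 15.5], "delta_rot": [0, 0, 0], "fingers": 255}
    - {"travel": [15, 15, 15.5], "delta_rot": [0, 0, 0], "fingers": 255}
    - {"travel": [18.8, 18.1, 15.5], "delta_rot": [0, 0, 0], "fingers": 255}
    - {"travel": [18.8, 18.1, 15.5], "delta_rot": [0, 0, 0], "fingers": 255}

```text
time_s: 14.7
tcp_pos: [0.6567, 0.1687, 0.1692]
tool_rot: [[1.0, 0.003, 0.0], [0.003, -1.0, 0.0], [0.0, -0.0, -1.0]]
contact_force: [0.1, -0.2, -0.3]
finger_gap: 0.0257
```

play_rows:
  moves:
    - {"travel": [0, 0, 0], "delta_rot": [0, 0, 0], "fingers": 255}
    - {"travel": [0, 0, 0], "delta_rot": [0, 0, 0], "fingers": 255}
    - {"travel": [0, 0, 0], "delta_rot": [0, 0, 0], "fingers": 255}
    - {"travel": [0, 0, 0], "delta_rot": [0, 0, 0], "fingers": 255}
    - {"travel": [0, 0, 0], "delta_rot": [0, 0, 0], "fingers": 255}
    - {"travel": [0, 0, 0], "delta_rot": [0, 0, 0], "fingers": 255}
    - {"travel": [0, 0, 0], "delta_rot": [0, 0, 0], "fingers": 255}
    - {"travel": [0, 0, 0], "delta_rot": [0, 0, 0], "fingers": 255}

```text
time_s: 15.7
tcp_pos: [0.6557, 0.1667, 0.1692]
tool_rot: [[1.0, 0.001, -0.0], [0.001, -1.0, -0.0], [-0.0, 0.0, -1.0]]
contact_force: [-0.9, 0.0, -0.8]
finger_gap: 0.0255
```

```bash
python3 -c "
from h import *
w,s=wc('w10',y0=130,y1=330)
p=s['tcp_pos'];print(s['tool_rot'].round(4))
print(proj(w,[p[0],p[1],.078]),proj(w,[p[0],p[1],.024]))
"
```

```text
15.75 [0.6557 0.1667 0.1692] 0.0251 [ 0.5 -0.3 -1.1] [ 0.  0.  0. -0.  0. -0.]
[[ 1.e+00  8.e-04 -0.e+00]
 [ 8.e-04 -1.e+00 -0.e+00]
 [-0.e+00  0.e+00 -1.e+00]]
(np.float64(325.15780263090153), np.float64(207.76882299422113)) (np.float64(325.1587609181623), np.float64(190.77820531420292))
```

View pics/w10c.png

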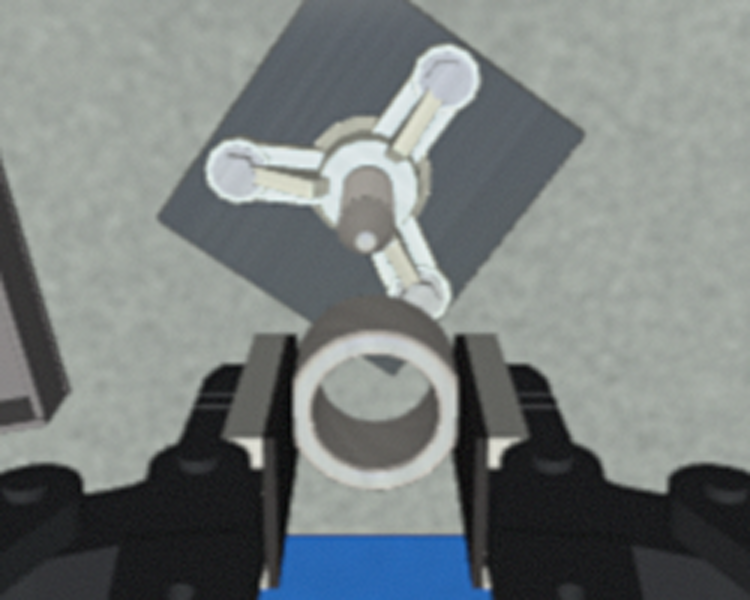

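```bash
python3 -c "
from h import *
w=load('w10')
print(onz(w,322,210,.078), onz(w,322.3,193.3,.024)); print(onz(w,325.3,266.7,.1692+.002))"
```

```text
[0.65392452 0.16909182 0.078     ] [0.65329095 0.16934219 0.024     ]
[0.6550999 0.1666335 0.1712   ]
```

play_rows:
  moves:
    - {"travel": [-0.15, 0.26, -3], "delta_rot": [0, 0, 0], "fingers": 255}
    - {"travel": [-0.15, 0.26, -6], "delta_rot": [0, 0, 0], "fingers": 255}
    - {"travel": [-0.15, 0.26, -8.5], "delta_rot": [0, 0, 0], "fingers": 255}
    - {"travel": [-0.15, 0.26, -10.5], "delta_rot": [0, 0, 0], "fingers": 255}
    - {"travel": [-0.15, 0.26, -12], "delta_rot": [0, 0, 0], "fingers": 255}
    - {"travel": [-0.15, 0.26, -12.6], "delta_rot": [0, 0, 0], "fingers": 255}
    - {"travel": [-0.15, 0.26, -12.95], "delta_rot": [0, 0, 0], "fingers": 255}
    - {"travel": [-0.15, 0.26, -13.0], "delta_rot": [0, 0, 0], "fingers": 255}

```text
time_s: 16.75
tcp_pos: [0.6546, 0.1694, 0.0402]
tool_rot: [[1.0, 0.001, 0.001], [0.001, -1.0, 0.0], [0.001, -0.0, -1.0]]
contact_force: [-2.4, 0.4, 4.6]
finger_gap: 0.025
```

```bash
python3 -c "
from h import *
w,s=wc('w11',y0=130,y1=330)
"
```

```text
16.8 [0.6546 0.1694 0.0402] 0.0253 [-1.4 -0.6  3.1] [ 0. -0. -0.  0. -0.  0.]
```

View pics/w11c.png

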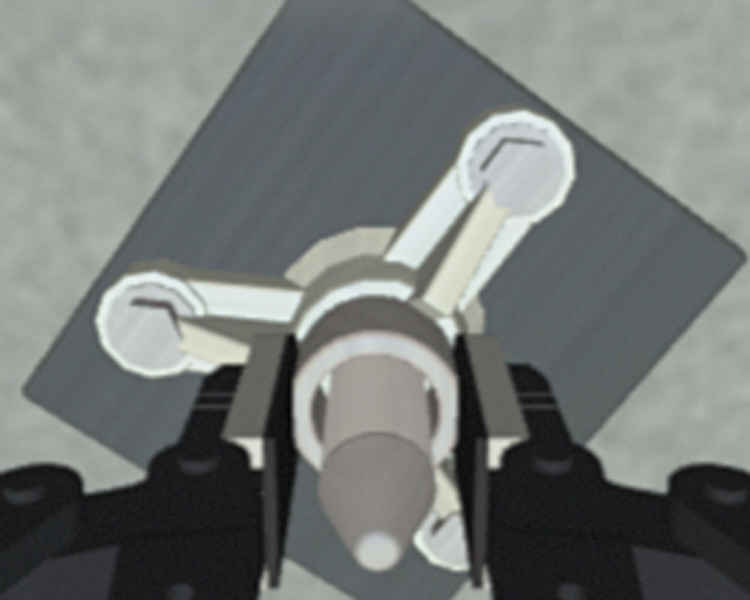

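Sleeve is home (TCP z 0.0402 against 0.0401 expected). Next I release it and go to the idler.

play_rows:
  moves:
    - {"travel": [0, 0, 0.05], "delta_rot": [0, 0, 0], "fingers": 100}
    - {"travel": [0, 0, 0.05], "delta_rot": [0, 0, 0], "fingers": 100}
    - {"travel": [0, 0, 4], "delta_rot": [0, 0, 0], "fingers": 60}
    - {"travel": [0, 0, 10], "delta_rot": [0, 0, 0], "fingers": 0}
    - {"travel": [-5, 3, 13], "delta_rot": [0, 0, 0], "fingers": 0}
    - {"travel": [-10, 6, 14.5], "delta_rot": [0, 0, 0], "fingers": 0}
    - {"travel": [-15, 9, 14.5], "delta_rot": [0, 0, 0], "fingers": 0}
    - {"travel": [-18.9, 12.2, 14.5], "delta_rot": [0, 0, 0], "fingers": 0}

```text
time_s: 17.8
tcp_pos: [0.4634, 0.292, 0.1848]
tool_rot: [[1.0, 0.001, 0.001], [0.001, -1.0, 0.001], [0.001, -0.001, -1.0]]
contact_force: [1.2, 0.6, 0.4]
finger_gap: 0.0852
```

play_rows:
  moves:
    - {"travel": [0, 0, 0], "delta_rot": [0, 0, 0], "fingers": 0}
    - {"travel": [0, 0, 0], "delta_rot": [0, 0, 0], "fingers": 0}
    - {"travel": [0, 0, 0], "delta_rot": [0, 0, 0], "fingers": 0}
    - {"travel": [0, 0, 0], "delta_rot": [0, 0, 0], "fingers": 0}
    - {"travel": [0, 0, 0], "delta_rot": [0, 0, 0], "fingers": 0}
    - {"travel": [0, 0, 0], "delta_rot": [0, 0, 0], "fingers": 0}
    - {"travel": [0, 0, 0], "delta_rot": [0, 0, 0], "fingers": 0}
    - {"travel": [0, 0, 0], "delta_rot": [0, 0, 0], "fingers": 0}

```text
time_s: 18.8
tcp_pos: [0.4652, 0.2913, 0.1843]
tool_rot: [[1.0, 0.001, -0.0], [0.001, -1.0, 0.0], [-0.0, -0.0, -1.0]]
contact_force: [0.2, 1.0, -0.1]
finger_gap: 0.0853
```

```bash
python3 -c "
from h import *
w,s=wc('w12')
for b in mat_blobs(w): print(np.round(b[:3],1),b[3],[ (z,onz(w,b[0],b[1],z)[:2].round(4)) for z in (.005,.012,.02)])
"
```

```text
18.85 [0.4652 0.2913 0.1843] 0.0853 [ 0.2 -0.7  0.4] [ 0. -0.  0. -0.  0.  0.]
[ 323.9  185.6 3297.5] (292, 153, 65, 66) [(0.005, array([0.4624, 0.2926])), (0.012, array([0.464 , 0.2926])), (0.02, array([0.4658, 0.2925]))]
```

View pics/w12.png

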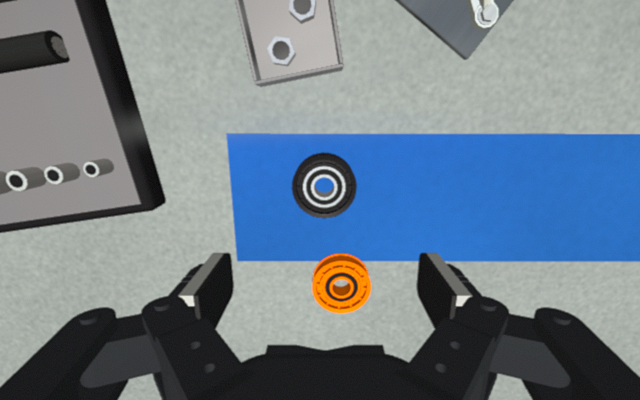

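play_rows:
  moves:
    - {"travel": [0, 0.12, -6], "delta_rot": [0, 0, 0], "fingers": 0}
    - {"travel": [0, 0.12, -12], "delta_rot": [0, 0, 0], "fingers": 0}
    - {"travel": [0, 0.12, -16], "delta_rot": [0, 0, 0], "fingers": 0}
    - {"travel": [0, 0.12, -17.5], "delta_rot": [0, 0, 0], "fingers": 0}
    - {"travel": [0, 0.12, -17.5], "delta_rot": [0, 0, 0], "fingers": 20}
    - {"travel": [0, 0.12, -17.5], "delta_rot": [0, 0, 0], "fingers": 255}
    - {"travel": [0, 0.12, -17.5], "delta_rot": [0, 0, 0], "fingers": 255}
    - {"travel": [0, 0.12, -17.5], "delta_rot": [0, 0, 0], "fingers": 255}

```text
time_s: 19.85
tcp_pos: [0.4662, 0.293, 0.0116]
tool_rot: [[1.0, 0.001, 0.003], [0.001, -1.0, 0.001], [0.003, -0.001, -1.0]]
contact_force: [-1.5, -2.0, 7.1]
finger_gap: 0.0621
```

play_rows:
  moves:
    - {"travel": [0, 0, 3], "delta_rot": [0, 0, 0], "fingers": 255}
    - {"travel": [0, 0, 8], "delta_rot": [0, 0, 0], "fingers": 255}
    - {"travel": [2, -2, 13], "delta_rot": [0, 0, 0], "fingers": 255}
    - {"travel": [6, -4, 16], "delta_rot": [0, 0, 0], "fingers": 255}
    - {"travel": [10, -6, 16], "delta_rot": [0, 0, 0], "fingers": 255}
    - {"travel": [14, -9, 16], "delta_rot": [0, 0, 0], "fingers": 255}
    - {"travel": [18, -12, 16], "delta_rot": [0, 0, 0], "fingers": 255}
    - {"travel": [18.9, -12.3, 16], "delta_rot": [0, 0, 0], "fingers": 255}

```text
time_s: 20.85
tcp_pos: [0.6559, 0.1671, 0.1704]
tool_rot: [[1.0, -0.002, 0.002], [-0.002, -1.0, 0.0], [0.002, -0.0, -1.0]]
contact_force: [-0.3, 0.8, -2.0]
finger_gap: 0.0617
```

play_rows:
  moves:
    - {"travel": [0, 0, 0], "delta_rot": [0, 0, 0], "fingers": 255}
    - {"travel": [0, 0, 0], "delta_rot": [0, 0, 0], "fingers": 255}
    - {"travel": [0, 0, 0], "delta_rot": [0, 0, 0], "fingers": 255}
    - {"travel": [0, 0, 0], "delta_rot": [0, 0, 0], "fingers": 255}
    - {"travel": [0, 0, 0], "delta_rot": [0, 0, 0], "fingers": 255}
    - {"travel": [0, 0, 0], "delta_rot": [0, 0, 0], "fingers": 255}
    - {"travel": [0, 0, 0], "delta_rot": [0, 0, 0], "fingers": 255}
    - {"travel": [0, 0, 0], "delta_rot": [0, 0, 0], "fingers": 255}

```text
time_s: 21.85
tcp_pos: [0.6542, 0.1695, 0.1692]
tool_rot: [[1.0, 0.001, -0.0], [0.001, -1.0, -0.0], [-0.0, 0.0, -1.0]]
contact_force: [-1.0, 0.9, -1.3]
finger_gap: 0.0617
```

```bash
python3 -c "
from h import *
w,s=wc('w13',y0=130,y1=330)
"
```

```text
21.9 [0.6542 0.1695 0.1693] 0.062 [-0.3  0.3 -2.3] [-0.  0.  0. -0. -0. -0.]
```

View pics/w13c.png

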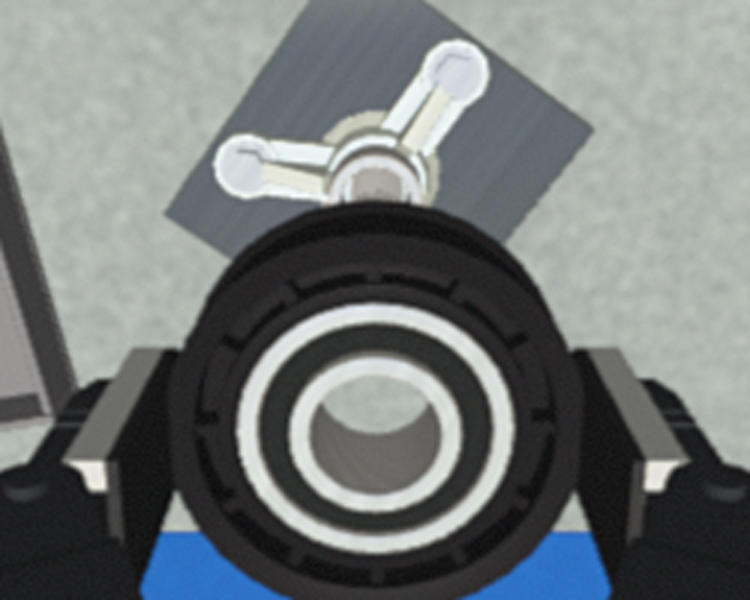

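```bash
python3 -c "
from h import *
w=load('w13')
print(onz(w,325.3,272.8,.1776))
print(onz(w,200+376/3,130+433/3,.1776))"
```

```text
[0.65391927 0.16939612 0.1776    ]
[0.6531533  0.16937958 0.1776    ]
```

play_rows:
  moves:
    - {"travel": [0, 0, -4], "delta_rot": [0, 0, 0], "fingers": 255}
    - {"travel": [0, 0, -7], "delta_rot": [0, 0, 0], "fingers": 255}
    - {"travel": [0, 0, -8.5], "delta_rot": [0, 0, 0], "fingers": 255}
    - {"travel": [0, 0, -9.8], "delta_rot": [0, 0, 0], "fingers": 255}
    - {"travel": [0, 0, -10.9], "delta_rot": [0, 0, 0], "fingers": 255}
    - {"travel": [0, 0, -11.4], "delta_rot": [0, 0, 0], "fingers": 255}
    - {"travel": [0, 0, -11.6], "delta_rot": [0, 0, 0], "fingers": 255}
    - {"travel": [0, 0, -11.65], "delta_rot": [0, 0, 0], "fingers": 255}

```text
time_s: 22.9
tcp_pos: [0.6545, 0.1695, 0.0537]
tool_rot: [[1.0, 0.001, 0.001], [0.001, -1.0, 0.0], [0.001, -0.0, -1.0]]
contact_force: [-3.5, -0.9, 5.9]
finger_gap: 0.0621
```

```bash
python3 -c "
from h import *
w,s=wc('w14',y0=130,y1=330)
"
```

```text
22.95 [0.6545 0.1695 0.0537] 0.0619 [-2.8  0.3  4.1] [-0. -0.  0. -0. -0. -0.]
```

View pics/w14c.png

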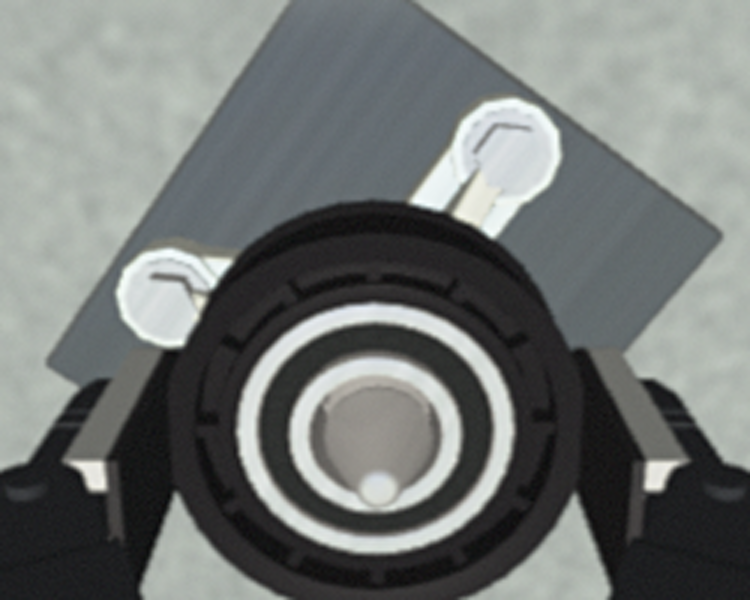

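Idler is home (0.0537, as expected). Next I release it and go to the shield.

play_rows:
  moves:
    - {"travel": [0, 0, 0.05], "delta_rot": [0, 0, 0], "fingers": 0}
    - {"travel": [0, 0, 0.05], "delta_rot": [0, 0, 0], "fingers": 0}
    - {"travel": [0, 0, 4], "delta_rot": [0, 0, 0], "fingers": 0}
    - {"travel": [0, 0, 9], "delta_rot": [0, 0, 0], "fingers": 0}
    - {"travel": [-2, -4, 12], "delta_rot": [0, 0, 0], "fingers": 0}
    - {"travel": [-5, -8.5, 13], "delta_rot": [0, 0, 0], "fingers": 60}
    - {"travel": [-8, -13.5, 13], "delta_rot": [0, 0, 0], "fingers": 60}
    - {"travel": [-11, -18.5, 13], "delta_rot": [0, 0, 0], "fingers": 60}

```text
time_s: 23.95
tcp_pos: [0.5431, -0.0168, 0.1831]
tool_rot: [[1.0, 0.001, 0.001], [0.001, -1.0, -0.0], [0.001, 0.0, -1.0]]
contact_force: [1.5, -0.6, 0.1]
finger_gap: 0.0652
```

play_rows:
  moves:
    - {"travel": [-3, -5, 0], "delta_rot": [0, 0, 0], "fingers": 60}
    - {"travel": [-6, -9.5, 0], "delta_rot": [0, 0, 0], "fingers": 60}
    - {"travel": [-9, -13.8, 0], "delta_rot": [0, 0, 0], "fingers": 60}
    - {"travel": [-9, -13.8, 0], "delta_rot": [0, 0, 0], "fingers": 60}
    - {"travel": [-9, -13.8, 0], "delta_rot": [0, 0, 0], "fingers": 60}
    - {"travel": [-9, -13.8, 0], "delta_rot": [0, 0, 0], "fingers": 60}
    - {"travel": [-9, -13.8, 0], "delta_rot": [0, 0, 0], "fingers": 60}
    - {"travel": [-9, -13.8, 0], "delta_rot": [0, 0, 0], "fingers": 60}

```text
time_s: 24.95
tcp_pos: [0.4544, -0.1531, 0.1827]
tool_rot: [[1.0, 0.002, -0.0], [0.002, -1.0, 0.0], [-0.0, -0.0, -1.0]]
contact_force: [-0.2, -0.3, 0.5]
finger_gap: 0.0656
```

```bash
python3 -c "
from h import *
w,s=wc('w15')
for b in mat_blobs(w): print(np.round(b[:3],1),b[3],[ (z,onz(w,b[0],b[1],z)[:2].round(4)) for z in (.005,.012,.02)])
"
```

```text
25.0 [ 0.4544 -0.1532  0.1827] 0.0654 [-0.1 -0.8 -0. ] [-0.01 -0.    0.    0.    0.    0.  ]
[ 325.2  185.2 1482. ] (303, 164, 45, 44) [(0.005, array([ 0.4523, -0.1531])), (0.012, array([ 0.4539, -0.1531])), (0.02, array([ 0.4557, -0.1531]))]
```

View pics/w15.png

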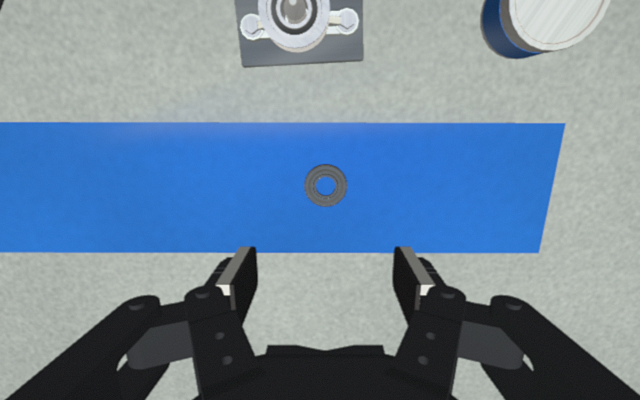

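play_rows:
  moves:
    - {"travel": [-0.15, 0, -6], "delta_rot": [0, 0, 0], "fingers": 60}
    - {"travel": [-0.15, 0, -12], "delta_rot": [0, 0, 0], "fingers": 60}
    - {"travel": [-0.15, 0, -16], "delta_rot": [0, 0, 0], "fingers": 60}
    - {"travel": [-0.15, 0, -17.3], "delta_rot": [0, 0, 0], "fingers": 60}
    - {"travel": [-0.15, 0, -17.3], "delta_rot": [0, 0, 0], "fingers": 80}
    - {"travel": [-0.15, 0, -17.3], "delta_rot": [0, 0, 0], "fingers": 255}
    - {"travel": [-0.15, 0, -17.3], "delta_rot": [0, 0, 0], "fingers": 255}
    - {"travel": [-0.15, 0, -17.3], "delta_rot": [0, 0, 0], "fingers": 255}

```text
time_s: 26.0
tcp_pos: [0.4537, -0.1539, 0.0117]
tool_rot: [[1.0, 0.001, 0.003], [0.001, -1.0, -0.001], [0.003, 0.001, -1.0]]
contact_force: [-2.1, 1.4, 7.8]
finger_gap: 0.0405
```

play_rows:
  moves:
    - {"travel": [0, 0, 3], "delta_rot": [0, 0, 0], "fingers": 255}
    - {"travel": [0, 0, 8], "delta_rot": [0, 0, 0], "fingers": 255}
    - {"travel": [2, 4, 13], "delta_rot": [0, 0, 0], "fingers": 255}
    - {"travel": [5, 8.5, 16], "delta_rot": [0, 0, 0], "fingers": 255}
    - {"travel": [8, 13, 17], "delta_rot": [0, 0, 0], "fingers": 255}
    - {"travel": [11, 17.5, 17], "delta_rot": [0, 0, 0], "fingers": 255}
    - {"travel": [14, 22.5, 17], "delta_rot": [0, 0, 0], "fingers": 255}
    - {"travel": [17, 27.3, 17], "delta_rot": [0, 0, 0], "fingers": 255}

```text
time_s: 27.0
tcp_pos: [0.6236, 0.1213, 0.1818]
tool_rot: [[1.0, 0.001, 0.003], [0.001, -1.0, 0.0], [0.003, -0.0, -1.0]]
contact_force: [0.1, -1.1, -0.0]
finger_gap: 0.0402
```

play_rows:
  moves:
    - {"travel": [2, 3, 0], "delta_rot": [0, 0, 0], "fingers": 255}
    - {"travel": [3.15, 5, 0], "delta_rot": [0, 0, 0], "fingers": 255}
    - {"travel": [3.15, 5, 0], "delta_rot": [0, 0, 0], "fingers": 255}
    - {"travel": [3.15, 5, 0], "delta_rot": [0, 0, 0], "fingers": 255}
    - {"travel": [3.15, 5, 0], "delta_rot": [0, 0, 0], "fingers": 255}
    - {"travel": [3.15, 5, 0], "delta_rot": [0, 0, 0], "fingers": 255}
    - {"travel": [3.15, 5, 0], "delta_rot": [0, 0, 0], "fingers": 255}
    - {"travel": [3.15, 5, 0], "delta_rot": [0, 0, 0], "fingers": 255}

```text
time_s: 28.0
tcp_pos: [0.6542, 0.1693, 0.1798]
tool_rot: [[1.0, 0.001, -0.0], [0.001, -1.0, -0.0], [-0.0, 0.0, -1.0]]
contact_force: [0.3, 0.5, -0.1]
finger_gap: 0.0406
```

```bash
python3 -c "
from h import *
w,s=wc('w16',y0=130,y1=330)
"
```

```text
28.05 [0.6542 0.1694 0.1798] 0.0407 [ 0.2 -0.2  0.5] [-0. -0. -0. -0.  0. -0.]
```

View pics/w16c.png

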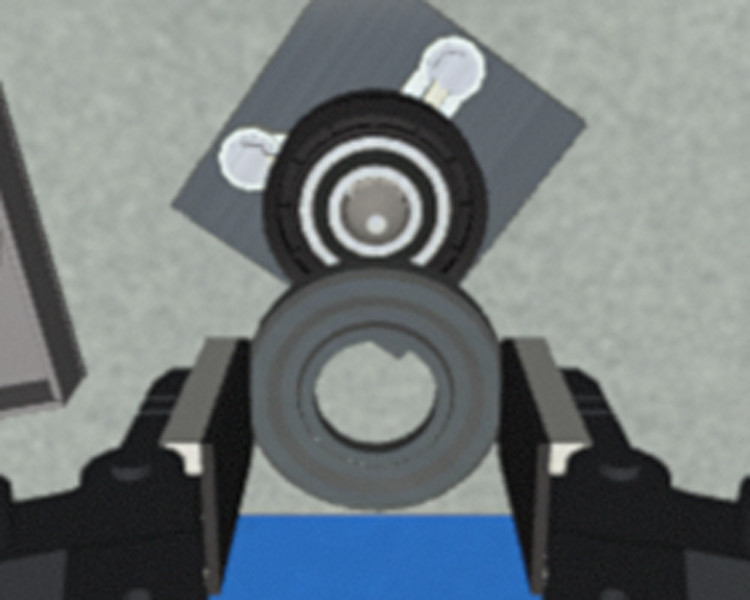

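```bash
python3 -c "
from h import *
w=load('w16')
print(onz(w,325.3,204.3,.078),onz(w,325.3,130+208/3,.062))
for y in (389,393): print(onz(w,325.3,130+y/3,.1798-.0117+.007))
"
```

```text
[0.65384437 0.169265   0.078     ] [0.6535236  0.16925777 0.062     ]
[0.65391208 0.16930527 0.1751    ]
[0.65319556 0.16930388 0.1751    ]
```

play_rows:
  moves:
    - {"travel": [0, 0, -4], "delta_rot": [0, 0, 0], "fingers": 255}
    - {"travel": [0, 0, -7.5], "delta_rot": [0, 0, 0], "fingers": 255}
    - {"travel": [0, 0, -9], "delta_rot": [0, 0, 0], "fingers": 255}
    - {"travel": [0, 0, -9.8], "delta_rot": [0, 0, 0], "fingers": 255}
    - {"travel": [0, 0, -10.3], "delta_rot": [0, 0, 0], "fingers": 255}
    - {"travel": [0, 0, -10.55], "delta_rot": [0, 0, 0], "fingers": 255}
    - {"travel": [0, 0, -10.7], "delta_rot": [0, 0, 0], "fingers": 255}
    - {"travel": [0, 0, -10.7], "delta_rot": [0, 0, 0], "fingers": 255}

```text
time_s: 29.05
tcp_pos: [0.6546, 0.1695, 0.0738]
tool_rot: [[1.0, 0.001, 0.001], [0.001, -1.0, 0.0], [0.001, -0.0, -1.0]]
contact_force: [-1.4, -0.5, 5.0]
finger_gap: 0.0406
```

```bash
python3 -c "
from h import *
w,s=wc('w17',y0=130,y1=330)
"
```

```text
29.1 [0.6546 0.1695 0.0738] 0.0403 [-1.3 -0.3  5.4] [-0.  0.  0.  0. -0.  0.]
```

View pics/w17c.png

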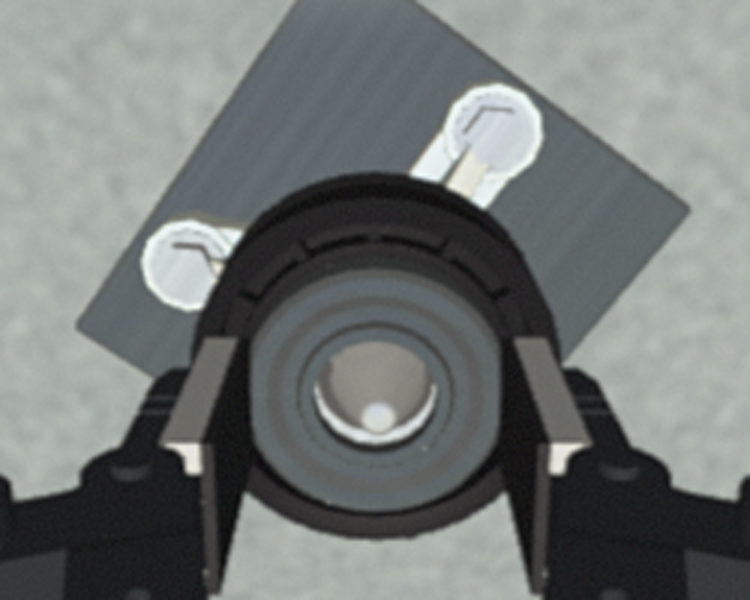

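Shield is home. I'll release, lift straight up, back off and check.

play_rows:
  moves:
    - {"travel": [0, 0, 0.05], "delta_rot": [0, 0, 0], "fingers": 60}
    - {"travel": [0, 0, 0.05], "delta_rot": [0, 0, 0], "fingers": 60}
    - {"travel": [0, 0, 4], "delta_rot": [0, 0, 0], "fingers": 60}
    - {"travel": [0, 0, 9], "delta_rot": [0, 0, 0], "fingers": 60}
    - {"travel": [-4, -4, 12], "delta_rot": [0, 0, 0], "fingers": 60}
    - {"travel": [-9, -8, 13], "delta_rot": [0, 0, 0], "fingers": 60}
    - {"travel": [-13, -12, 13], "delta_rot": [0, 0, 0], "fingers": 60}
    - {"travel": [-16, -15, 13], "delta_rot": [0, 0, 0], "fingers": 60}

```text
time_s: 30.1
tcp_pos: [0.4925, 0.0182, 0.2031]
tool_rot: [[1.0, 0.0, 0.001], [0.0, -1.0, -0.0], [0.001, 0.0, -1.0]]
contact_force: [0.7, -0.5, -0.3]
finger_gap: 0.0654
```

play_rows:
  moves:
    - {"travel": [-4, 0, 2], "delta_rot": [0, 0, 0], "fingers": 60}
    - {"travel": [-6, 0, 4], "delta_rot": [0, 0, 0], "fingers": 60}
    - {"travel": [-6, 0, 4], "delta_rot": [0, 0, 0], "fingers": 60}
    - {"travel": [-6, 0, 4], "delta_rot": [0, 0, 0], "fingers": 60}
    - {"travel": [-6, 0, 4], "delta_rot": [0, 0, 0], "fingers": 60}
    - {"travel": [-6, 0, 4], "delta_rot": [0, 0, 0], "fingers": 60}
    - {"travel": [-6, 0, 4], "delta_rot": [0, 0, 0], "fingers": 60}
    - {"travel": [-6, 0, 4], "delta_rot": [0, 0, 0], "fingers": 60}

```text
time_s: 31.1
tcp_pos: [0.4343, 0.0195, 0.2427]
tool_rot: [[1.0, 0.001, -0.0], [0.001, -1.0, -0.0], [-0.0, 0.0, -1.0]]
contact_force: [-0.2, 0.9, 0.0]
finger_gap: 0.0656
```

```bash
python3 -c "
from h import *
wc('w18');snap('top','t18');snap('scene','s18')
f=load('s18')['frame'][:,:,::-1]
a=cv2.resize(f[145:305,240:400],None,fx=3.75,fy=3.75,interpolation=cv2.INTER_CUBIC)
cv2.imwrite('pics/s18c.png',a)
"
```

```text
31.15 [0.4342 0.0195 0.2427] 0.0655 [ 0.3 -0.3 -0.3] [ 0. -0.  0.  0.  0.  0.]
```

View pics/s18c.png

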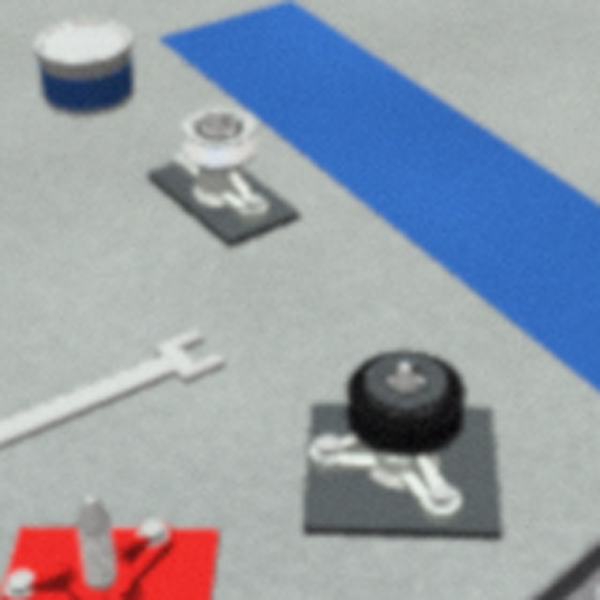

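View pics/t18.png

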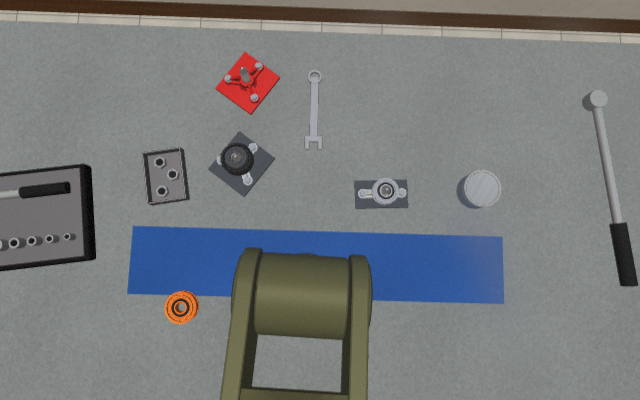

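View pics/w18.png

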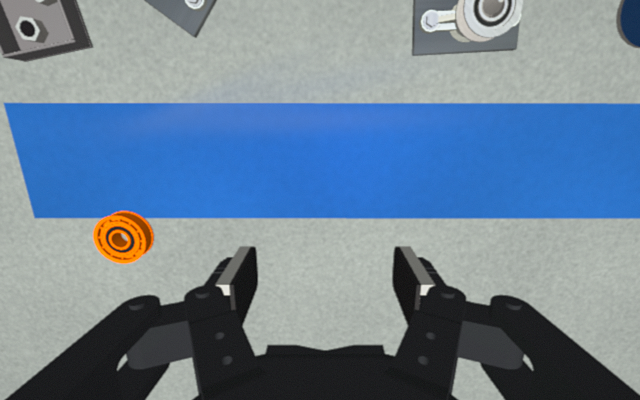

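Both stacks sit level: the shield and stud tip show above the idler at scene crop (405,375), and the ribbed pulley is at (220,140). The mat is empty, and the wrench, tin, tray, red bracket and orange pulley haven't moved. Handing in.

```bash
python3 -c "
from h import *
print(workorder.hand_in())"
```

```text
the job is handed in; nothing more can be done
None
```

Both brackets are built up and the job was handed in at about 31 s of robot time. The tall bracket has the washer and then the ribbed pulley; the low bracket has the sleeve, the black smooth pulley and the dust shield.

- **Seating:** each part was lowered under grip and stopped within 0.1 mm of the height expected from its grasp. Contact force was about 5–7 N up for most parts. The ribbed pulley was higher, at 14 N up and 10 N sideways, but it was still at the right height.
- **Final pictures:** the top and scene views show both stacks level and the parts mat empty. The wrench, tin, nut tray, red bracket and orange pulley look unmoved. I judged this by eye and didn't measure it.
- **Disagreements:** the first position estimates from the scene and top cameras differed by up to about 6 mm, so I placed every part using close wrist views. The finger gap read 1.7–3.5 mm less than each part's diameter. I put that down to the pads sinking in, and no part slipped.

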